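# Two clean tubes from the gravity dispenser

## Robot

A 6-joint arm with a two-finger parallel gripper is mounted at the origin on a cart in front of the work surface, level with it; the furniture and walls round the work are solid. World frame = base frame: x ahead of the robot, y to its left, z up, the work surface at z = 0. Lengths are in mm, angles in rad, forces in N, time in s.
With the tool pointing down it reaches from about 350 to 775 mm from the base axis. Payload 7.3 kg.
Tool frame: the origin (TCP) lies midway between the tips of the shut fingers; the grasp point (between the pads) lies 19 mm behind it; x points along the fingers, y is the direction in which the jaws open and shut, and the axes are right-handed (so a half turn about x gives the same grasp; the last joint's range is limited). The gripper opens to 92 mm and grips with 3 to 60 N. Pads are 19 mm wide; open, the fingers measure 130 mm over their backs; the gripper's body (75 mm by 190 mm) begins 47 mm behind the grasp point.
Start: joints at [-1.359, 0.342, 1.524, -0, 1.275, -0.146], TCP at [183.886, -491.763, 226.741] pointing down, gripper open.
Joint ranges: [-2.53, 2.53], [-0.77, 2.02], [0.04, 2.7], [-1, 4.14], [0.28, 2.66], [-3.11, 3.11]. Speed limits (rad/s): [2.57, 2.57, 3.14, 3.14, 3.14, 3.14].

## Interface

Orientations are given as [roll, pitch, yaw] about the fixed x, y, z axes, in that order (R = Rz(yaw) Ry(pitch) Rx(roll)).
In Python, from plant import get_obs, capture, close_job gives the robot as it stands. The module is installed in compiled form; this text tells all that it offers.
- The arm moves only by the tool send_rows, never from a script. Its argument "moves" is a list of rows, each a list of 4 numbers: the shift along the tool's x, y, z in mm, then the turn about the tool's x in degrees. In form: [[tx, ty, tz, yaw], ...]. A call has 1 to 8 rows; each row shifts and turns the commanded pose from where the row before left it, along the tool's axes as they then stand; what a row does not reach is not made up. A row lasts 1/8 s, in which the tool goes at most 62.5 mm and 10.7 degrees, less where a joint would pass 70% of its speed; a pose out of reach is approached as far as the arm can. A call with a gripper value outside its range is refused whole. "hand" is the opening, from 0 (shut) to 1 (fully open), set as the call begins (left out, the last holds). The fingers move at their own pace and stop on an object; the grip force is fixed at half the most. Time passes only in rows, so rows that do not move let the fingers close. It gives the time, the measured TCP pose, the force and the opening at its end, in the units of the state.
- get_obs(): the state, without advancing time (a new reading comes with each control period).
- capture(name): name is "scene" or "top" or "wrist"; returns a dict with "image" (480x640x3 uint8, red, green, blue), "K" (3x3 intrinsics, pixels), "position" and "attitude" of the camera in the world; the wrist camera has in their place "mount" (4x4, takes a point from camera to tool coordinates, whose origin is the TCP and whose axes are the tool frame's). Camera axes: x right, y down, z forward; pixel columns grow to the right and rows downward; lengths in mm; the calibration is good to about 2 mm. A picture is of the moment at which its call begins: read the wrist's pose just before it. There is no depth.
- close_job(): hands the job in, once; it reports no verdict.
The state is a dict: "time": time; "joint_positions": joint angles; "dq": joint speeds; "tau": joint torques, N m; "tool_pos": TCP position; "tcp_rot": TCP orientation; "contact_force": force on the tool from outside, world axes, zero at the start; "moment": the same for the moment, N m; "grip_width": finger opening in mm.
Only numpy, scipy, OpenCV 4.12 (cv2) and the standard library are available. Lean on these libraries where they do the work, as an engineer would, in place of code of your own. Each camera call takes 0.05 s, during which the arm holds its last target. There are 200 camera calls.

## Task

Set out two clean sample tubes in the grey tray: move the bottle that stands in the way and set it down upright on the bench, clear of the tray's place, bring the tray up against the dispenser so that its edge goes under the chute, and work the black release lever twice, letting it come right back up each time so that the next tube rolls down to the stop. The tubes are sterile, so do not touch them; exactly two must end up lying in the tray, with the other three queued at the stop, and the timer, dish and marker left where they are.

Things in the scene. Friction and masses are not known exactly. Their poses are not given: they have to be found in the camera images.
- dispenser: Grey bench dispenser for tubes, fixed, 87 x 215 mm, 105 mm high at its upper end: two aluminium rails slope down 10 degrees along its +y to the outlet. Origin: centre of the base on the bench; x across (lever on the -x side), +y downhill, z up. Flat docking face 30 mm high at y = +98 mm. Side walls 87 mm apart outside; above the stop they end 76 mm up, at the chute 65 mm; the highest tube tops are 108 mm up.
- stop (a point): Where the axis of the end tube lies when it rests against the stop fingers: 53 mm downhill of the dispenser's origin (+y), 69 mm above the bench. Queued tubes lie behind it, touching, 32 mm apart.
- chute_lip (a point): Middle of the lower edge of the 81 mm wide chute, 34 mm above the bench (30 mm free beneath) and 13.5 mm beyond the docking face. Released tubes roll over it.
- release_lever (a joint): Spring rocker under the rails, hinged across the dispenser 48 mm along its +y and 41 mm up. 0 = up: front fingers stop the end tube. Fully pressed 0.6 rad: the front fingers sink and let the end tube go while rear pins rise and hold the next. Returns by itself; when it is up again the next tube rolls to the stop within a second.
- lever_pad (a point): Middle of the top of the lever's black thumb pad (23 mm across x, 24 mm along y), outside the dispenser's -x wall: 57.5 mm off its middle line, 82 mm along its +y, 65 mm up. It goes down 23 mm and 8 mm along +y when fully pressed (20 mm is enough), with about 2 to 6 N at the pad.
- tray: Loose shallow grey tray, about 0.45 kg, 104 x 88 mm outside, 25 mm high; walls 3 mm thick stand 14 mm above its 11 mm thick floor. Origin: centre of its underside; x along the 104 mm side. Docked, a long side lies against the docking face, its centre 142 mm from the dispenser's origin along its +y. A wall can be pinched from above. Corridor for it: bench edge at x = 0.417, tank fronts at x = 0.547 (86 mm high).
- bottle: Reagent bottle with screw cap, about 0.25 kg, 62 mm across, 120 mm high; cap 36 mm across, its top 18 mm; shoulder below. Stands upright in front of the chute at the start. Origin: centre of its base, z up. It can stand in the free bay between the two left gel tanks (x 0.56 to 0.70, y 0.14 to 0.24, tanks up to 92 mm high), for instance.
- tube_1: Capped sample tube, 32 mm across, 76 mm long, about 30 g, lying across the rails; the end tube, at the stop at the start. Origin: middle of its axis, x along it. Lying in the tray its origin is 27 mm above the bench.
- tube_2: Same kind of tube, second in the queue at the start.
- tube_3: Same kind of tube, third in the queue at the start; at the stop at the end.
- tube_4: Same kind of tube, fourth in the queue.
- tube_5: Same kind of tube, fifth and last in the queue.
- timer: Small lab timer, 64 x 66 x 19 mm, loose on the bench at the left; leave it. Origin: centre of its base.
- dish: Petri dish, 92 mm across, 15 mm high, loose on the bench at the far left; leave it. Origin: centre of its base.
- marker: Marker pen, 134 mm long (its y), 12 mm thick, loose on the bench behind the dispenser; leave it. Origin: centre of its underside.
Mind the look-alikes: they are no part of the job. Leave any pink look-alike of the bottle alone.

How it is judged (in metres and radians):
On the way, in this order (a step that is already met when the one before it is completed fails the run):
1. the tray is under the chute: the chute's lip is over the inside of the tray and the tray is flat on the bench (x of chute_lip in the frame of tray between -0.049 and 0.049 m and y of chute_lip in the frame of tray between -0.041 and 0.041 m and angle between tray's own z axis and vertical below 0.06 rad and height (world z) of tray below 0.006 m), for 0.2 s.
2. the first tube lies in the tray, the lever is up again and the second tube has rolled to the stop, the rest behind it (x of tube_1 in the frame of tray between -0.049 and 0.049 m and y of tube_1 in the frame of tray between -0.041 and 0.041 m and z of tube_1 in the frame of tray between 0.02 and 0.034 m and distance between tube_2 and stop below 0.008 m and value of joint release_lever below 0.06 rad and distance between tube_3 and stop between 0.024 and 0.042 m and distance between tube_4 and stop between 0.056 and 0.074 m and distance between tube_5 and stop between 0.088 and 0.106 m), for 0.2 s.
At the end, for the whole second after the job is handed in: Tubes 1 and 2 lie in the tray, which is flat on the bench; the lever is up (under 0.06 rad); tube 3 is within 8 mm of the stop with tubes 4 and 5 queued behind it; the bottle stands upright on the bench clear of the tray; all at rest (x of tube_1 in the frame of tray between -0.049 and 0.049 m and y of tube_1 in the frame of tray between -0.041 and 0.041 m and z of tube_1 in the frame of tray between 0.02 and 0.034 m and x of tube_2 in the frame of tray between -0.049 and 0.049 m and y of tube_2 in the frame of tray between -0.041 and 0.041 m and z of tube_2 in the frame of tray between 0.02 and 0.034 m and distance between tube_3 and stop below 0.008 m and value of joint release_lever below 0.06 rad and distance between tube_4 and stop between 0.024 and 0.042 m and distance between tube_5 and stop between 0.056 and 0.074 m and linear speed of each of tube_1, tube_2, tube_3, tube_4, tube_5, tray, bottle below 0.02 m/s and angle between tray's own z axis and vertical below 0.06 rad and height (world z) of tray below 0.006 m and angle between bottle's own z axis and vertical below 0.1 rad and height (world z) of bottle between -0.008 and 0.008 m and horizontal distance between bottle and tray above 0.075 m); the robot touches nothing.
It fails at once if the robot touches a tube (contact force between any of the fingers, the arm and tube_1 above 0.3 N or contact force between any of the fingers, the arm and tube_2 above 0.3 N or contact force between any of the fingers, the arm and tube_3 above 0.3 N or contact force between any of the fingers, the arm and tube_4 above 0.3 N or contact force between any of the fingers, the arm and tube_5 above 0.3 N).
It fails at once if the bottle is tipped over (angle between bottle's own z axis and vertical above 0.5 rad).
It fails at once if the timer, dish or marker is moved by more than 15 mm (distance of any of timer, dish, marker from where it was at the start of the episode above 0.015 m).
It also fails if it takes over 64 s, if anything falls off the work surface, if the arm or the gripper's body presses on something with over 40 N, if the wrist force passes 120 N, or if a joint passes its speed limit or range.

## Working session

There is one attempt and no reset: what is moved stays moved. The work goes in short steps, Python scripts to look and compute and a tool call to move; the robot and the scene stay as the last step left them, time stands still between calls to the robot, and variables do not carry over. Pictures are saved under pics/ and viewed, about 8 in all and at most 12, crops included, and the job is handed in when it is done.

Besides the shell and the picture viewer there is one more tool, called as name(argument=value, ...), one argument or row to a line, values as JSON. send_rows: Moves the arm, as the interface text tells. Its arguments: {"type":"object","properties":{"moves":{"type":"array","items":{"type":"array","items":{"type":"number"}}},"hand":{"type":"number"}},"required":["moves"]}

```bash
mkdir -p pics
cat > h.py <<'E'
import numpy as np, cv2, pickle
from plant import get_obs, capture, close_job
def grab(n, f):
    o=get_obs(); c=capture(n); cv2.imwrite('pics/'+f+'.png', cv2.cvtColor(c['image'],cv2.COLOR_RGB2BGR))
    pickle.dump((o,c),open('pics/'+f+'.pkl','wb')); return o,c
E
python3 - <<'E'
from h import *
for n in('scene','top'):
    o,c=grab(n,n+'0'); print({k:np.array(v).round(3).tolist() for k,v in c.items() if k!='image'})
print(o)
E
```

```text
{'K': [[515.567, 0.0, 311.952], [0.0, 515.567, 231.98], [0.0, 0.0, 1.0]], 'position': [-243.557, 1187.613, 789.141], 'attitude': [-2.041, -0.016, -2.567]}
{'K': [[502.515, 0.0, 323.921], [0.0, 502.515, 233.408], [0.0, 0.0, 1.0]], 'position': [230.393, 32.149, 1397.13], 'attitude': [-2.946, -0.021, -1.579]}
{'time': 0.05, 'joint_positions': array([-1.35898858e+00,  3.42714213e-01,  1.52502974e+00, -1.02185458e-05,
        1.27538338e+00, -1.46003488e-01]), 'dq': array([-0.00195137,  0.00016575, -0.00073619, -0.0014128 ,  0.00081253,
       -0.00035887]), 'tau': array([ 2.32036837e-03, -4.32420409e+01, -2.44994098e+01,  7.19475676e-02,
        5.23393799e-02, -4.30018338e-05]), 'tool_pos': array([ 183.79732666, -491.33904225,  226.04493658]), 'tcp_rot': array([-1.71043289,  1.56926162,  1.78897398]), 'contact_force': array([-0.8288327 , -0.42632972, -0.36229408]), 'moment': array([-0.007903  ,  0.03824619,  0.0091772 ]), 'grip_width': 91.89015190490484}
```

View pics/top0.png

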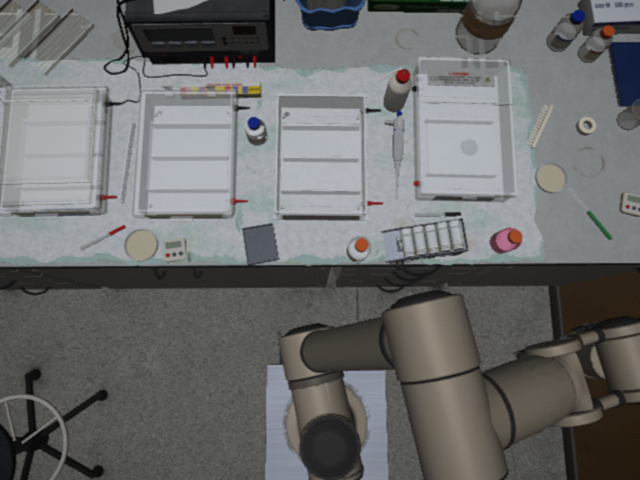

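View pics/scene0.png

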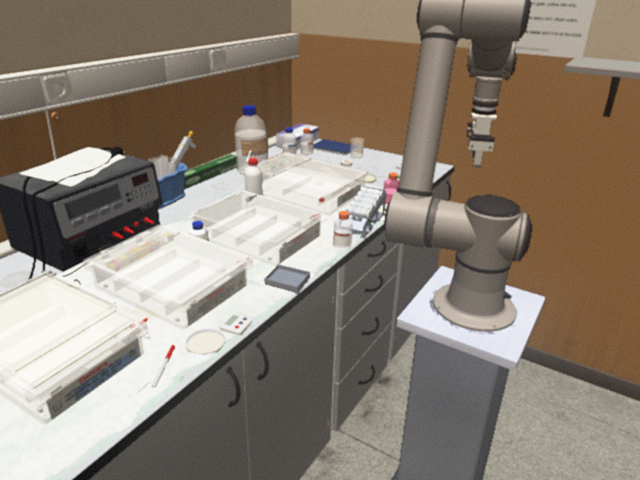

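The top view shows the tray at (260,243), the orange-capped bottle at (358,248), and the dispenser at (425,240) with its outlet to the left. I'll enlarge a crop for accurate corners.

```bash
cat >> h.py <<'E'
from scipy.spatial.transform import Rotation as Ro
def load(f): return pickle.load(open('pics/'+f+'.pkl','rb'))
def pose(o,c):
    if 'mount' in c:
        T=np.eye(4);T[:3,:3]=Ro.from_euler('xyz',o['tcp_rot']).as_matrix();T[:3,3]=o['tool_pos'];T=T@np.array(c['mount']);return T[:3,:3],T[:3,3]
    return Ro.from_euler('xyz',c['attitude']).as_matrix(),np.array(c['position'])
def ray(oc,uv,z):
    R,p=pose(*oc);d=R@np.linalg.inv(oc[1]['K'])@np.array([*uv,1.]);return (p+d*(z-p[2])/d[2]).round(1)
def proj(oc,X):
    R,p=pose(*oc);q=np.array(oc[1]['K'])@(R.T@(np.array(X,float)-p));return (q[:2]/q[2]).round(1)
def crop(f,x0,y0,w,h,s,g):
    im=cv2.imread('pics/'+f+'.png')[y0:y0+h,x0:x0+w];cv2.imwrite('pics/'+g+'.png',cv2.resize(im,None,fx=s,fy=s,interpolation=cv2.INTER_CUBIC))
E
python3 - <<'E'
from h import *
crop('top0',235,205,250,65,3.2,'a');
a=cv2.imread('pics/a.png');
crop('scene0',230,170,180,130,4.4,'b');b=cv2.imread('pics/b.png')[:390]
b=cv2.resize(b,(800,int(390*800/b.shape[1])));cv2.imwrite('pics/ab.png',np.vstack([a,b])[:600])
t=load('top0')
for n,uv,z in [('tray',(260,243),25),('cap',(361,243),120),('bluecap',(256,124),80),('base bluecap',(257,140),0),('disp',(430,238),80)]: print(n,ray(t,uv,z))
for X in [(560,140,0),(560,240,0),(700,140,0),(700,240,0),(417,0,0),(547,0,86)]: print(X,proj(t,X))
E
```

```text
tray [476.2 178.6  25. ]
cap [458. -92. 120.]
bluecap [803.  189.4  80. ]
base bluecap [787.8 195.1   0. ]
disp [ 477.8 -281.5   80. ]
(560, 140, 0) [275.  215.5]
(560, 240, 0) [239.8 215.6]
(700, 140, 0) [275.5 168.6]
(700, 240, 0) [240.9 168.6]
(417, 0, 0) [324.5 265.1]
(547, 0, 86) [324.8 212.7]
```

View pics/ab.png

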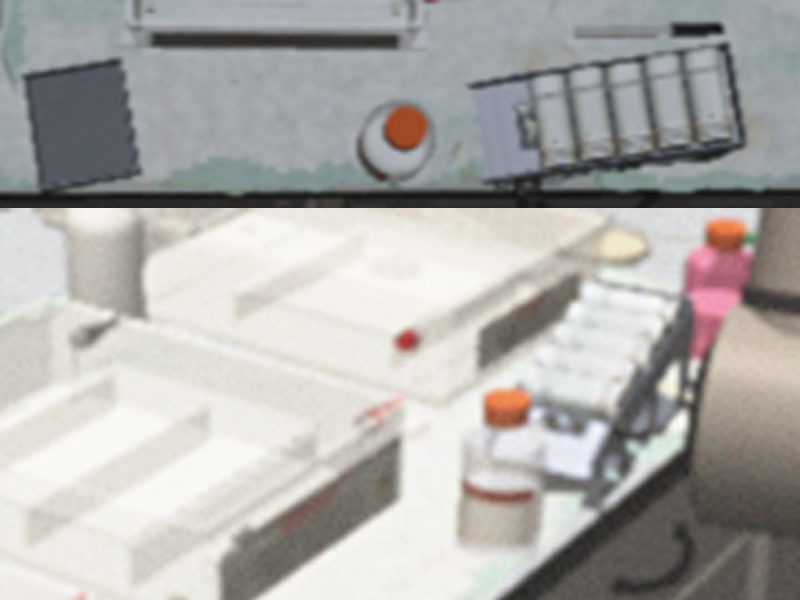

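Run:
```python
from h import *
t=load('top0'); F=lambda c:(235+c[0]/3.2-.34,205+c[1]/3.2-.34)
print('cap',ray(t,F((406,128)),120))
T=np.array([ray(t,F(c),25)[:2] for c in [(25,75),(121,60),(142,172),(42,190)]]);print(T,T.mean(0),cv2.minAreaRect(T.astype(np.float32)))
for c,z in [((472,85),65),((488,183),65),((728,44),76),((745,145),76)]: print(ray(t,F(c),z))
R=Ro.from_euler('xyz',t[0]['tcp_rot']).as_matrix();print(R.round(3))
```

```text
cap [453.6 -93.3 120. ]
[[518.5 227.9]
 [531.5 144.8]
 [432.9 125.7]
 [417.8 211.1]] [475.175 177.375] ((475.61383056640625, 177.28741455078125), (102.08698272705078, 86.72469329833984), 10.027118682861328)
[ 499.9 -155.6   65. ]
[ 416.1 -166.4   65. ]
[ 532.3 -372.7   76. ]
[ 445.5 -381.7   76. ]
[[-0.     0.35  -0.937]
 [ 0.001 -0.937 -0.35 ]
 [-1.    -0.002 -0.   ]]
```

```bash
cat >> h.py <<'E'
def plan(x,y,z,hd,n,pos=None,h0=None):
    o=get_obs(); p=np.array(o['tool_pos'] if pos is None else pos,float)
    ty=Ro.from_euler('xyz',o['tcp_rot']).as_matrix()[:,1]; a=np.degrees(np.arctan2(ty[1],ty[0])) if h0 is None else h0
    d=(np.array([x,y,z])-p)/n; dt=-((hd-a+180)%360-180)/n; out=[]
    for i in range(n):
        h=np.radians(a-i*dt); Y=np.array([np.cos(h),np.sin(h)]); Z=np.array([Y[1],-Y[0]])
        out.append([round(-d[2],1),round(float(d[:2]@Y),1),round(float(d[:2]@Z),1),round(dt,2)])
    print(round(a,2),p.round(1),out)
E
python3 -c "
from h import *
plan(455,-150,330,0,8)"
```

```text
-69.5 [ 183.8 -491.4  226.1] [[np.float64(-13.0), -28.1, -46.7, np.float64(-8.69)], [np.float64(-13.0), -20.7, -50.4, np.float64(-8.69)], [np.float64(-13.0), -12.9, -53.0, np.float64(-8.69)], [np.float64(-13.0), -4.7, -54.3, np.float64(-8.69)], [np.float64(-13.0), 3.5, -54.4, np.float64(-8.69)], [np.float64(-13.0), 11.7, -53.2, np.float64(-8.69)], [np.float64(-13.0), 19.6, -50.8, np.float64(-8.69)], [np.float64(-13.0), 27.1, -47.3, np.float64(-8.69)]]
```

send_rows(
  moves=[
    [-13,-28,-46.5,-8.7],
    [-13,-20.5,-50.5,-8.7],
    [-13,-13,-53,-8.7],
    [-13,-4.5,-54.5,-8.7],
    [-13,3.5,-54.5,-8.7],
    [-13,11.5,-53,-8.7],
    [-13,19.5,-51,-8.7],
    [-13,27,-47,-8.6],
  ],
  hand=1,
)

```text
time: 1.1
tool_pos: [455.4, -148.8, 331.0]
tcp_rot: [-1.42, 1.571, -2.986]
contact_force: [-0.3, -0.2, 0.1]
grip_width: 91.6
```

```bash
python3 -c "
from h import *
o,c=grab('wrist','w1');print(o['time'],o['tool_pos'],o['dq'].max(),c['K'],c['mount'])
plan(455,-150,330,0,1)"
```

```text
1.1 [ 455.44909937 -148.81133507  330.96271015] 0.9209064924919513 [[423.41347117   0.         323.81213464]
 [  0.         423.41347117 239.25226356]
 [  0.           0.           1.        ]] [[ 2.61388980e-04 -2.73600338e-01  9.61843431e-01 -1.58036645e+02]
 [ 9.99999438e-01 -9.16838438e-04 -5.32556675e-04 -3.74491851e-01]
 [ 1.02756272e-03  9.61843030e-01  2.73599945e-01 -7.29670888e+01]
 [ 0.00000000e+00  0.00000000e+00  0.00000000e+00  1.00000000e+00]]
0.87 [ 458.9 -144.2  332.5] [[np.float64(2.5), -3.9, 5.7, np.float64(0.87)]]
```

View pics/w1.png

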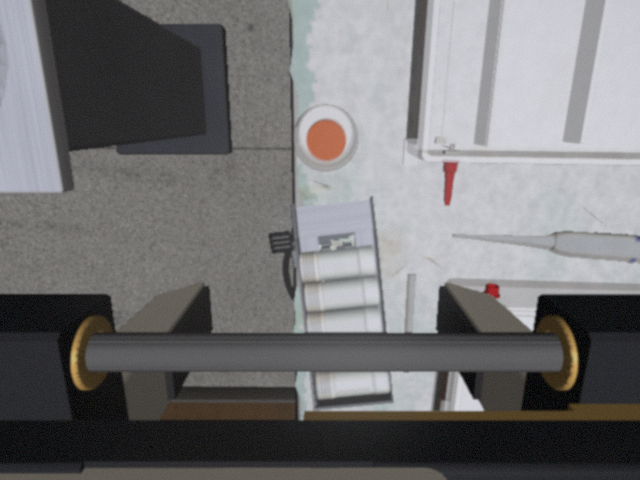

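```bash
python3 -c "
from h import *
w=load('w1')
for n,uv,z in [('cap',(326,140),120),('chuteL',(296,206),65),('chuteR',(372.5,198),65),('upR',(392,402),76),('pad',(281,242),65),('t1L',(301,266),69),('t1R',(376,262),69)]: print(n,ray(w,uv,z))
print(get_obs()['tool_pos'])
plan(455,-93,200,0,4)"
```

```text
cap [456.5 -93.2 120. ]
chuteL [ 426.5 -161.4   65. ]
chuteR [ 504.2 -152.8   65. ]
upR [ 533.4 -385.7   76. ]
pad [ 410.4 -199.6   65. ]
t1L [ 431.2 -224.6   69. ]
t1R [ 509.8 -219.9   69. ]
[ 458.8584186  -144.24735468  332.48374311]
0.87 [ 458.9 -144.2  332.5] [[np.float64(33.1), -0.8, -12.8, np.float64(0.22)], [np.float64(33.1), -0.8, -12.8, np.float64(0.22)], [np.float64(33.1), -0.9, -12.8, np.float64(0.22)], [np.float64(33.1), -0.9, -12.8, np.float64(0.22)]]
```

send_rows(
  moves=[
    [30,-2,-26,0],
    [30,-2,-26,0],
    [50,0,0,0],
    [50,0,0,0],
    [40,0,0,0],
    [25,0,0,0],
    [14,0,0,0],
    [0,0,0,0],
  ],
  hand=1,
)

```text
time: 2.15
tool_pos: [450.3, -98.5, 91.2]
tcp_rot: [-1.901, 1.569, 2.811]
contact_force: [-0.0, -0.3, 0.4]
grip_width: 91.7
```

send_rows(
  moves=[
    [0,0,0,0],
    [0,0,0,0],
    [0,0,0,0],
    [0,0,0,0],
    [0,0,0,0],
    [0,0,0,0],
  ],
  hand=0,
)

```text
time: 2.9
tool_pos: [452.8, -99.1, 92.9]
tcp_rot: [1.248, 1.565, -0.323]
contact_force: [3.6, -0.1, 6.9]
grip_width: 47.3
```

send_rows(
  moves=[
    [0,0,0,0],
    [0,0,0,0],
    [0,0,0,0],
    [0,0,0,0],
  ],
  hand=0,
)

```text
time: 3.4
tool_pos: [452.8, -99.1, 92.9]
tcp_rot: [1.251, 1.565, -0.32]
contact_force: [4.1, 1.2, 6.1]
grip_width: 47.9
```

```bash
python3 -c "
from h import *
o,c=grab('scene','s2');crop('s2',270,170,150,110,5.3,'s2c');print(o['tool_pos'],o['contact_force'],o['grip_width'])"
```

```text
[452.79891938 -99.13184874  92.92429596] [4.110895   1.20981404 6.08556635] 47.939944460979845
```

View pics/s2c.png

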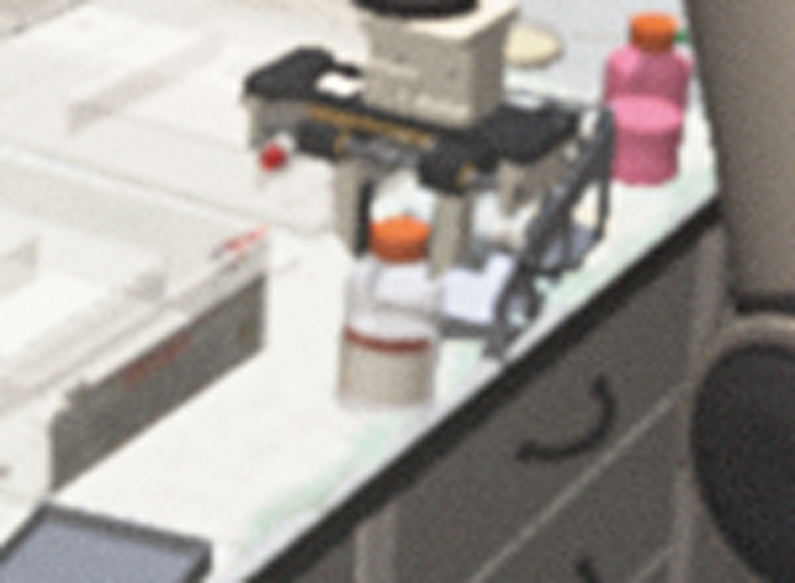

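The fingertips are pinching the shoulder, with the tool about 6 mm off in y. I'll open, rise, centre and grip the cap only.

send_rows(
  moves=[
    [0,0,0,0],
    [0,0,0,0],
    [-9,2.5,-6,0],
    [0,0,0,0],
    [0,0,0,0],
  ],
  hand=0.8,
)

```text
time: 4.08
tool_pos: [453.0, -92.3, 100.7]
tcp_rot: [-1.458, 1.57, -3.029]
contact_force: [0.3, 0.2, 0.5]
grip_width: 73.7
```

send_rows(
  moves=[
    [0,0,0,0],
    [0,0,0,0],
    [0,0,0,0],
    [0,0,0,0],
    [0,0,0,0],
    [0,0,0,0],
    [0,0,0,0],
  ],
  hand=0,
)

```text
time: 4.95
tool_pos: [453.3, -92.5, 100.7]
tcp_rot: [0.787, 1.571, -0.784]
contact_force: [1.3, 0.2, -0.7]
grip_width: 38.4
```

send_rows(
  moves=[
    [10,0,0,0],
  ],
  hand=0,
)

```text
time: 5.08
tool_pos: [456.0, -94.0, 98.3]
tcp_rot: [1.06, 1.562, -0.509]
contact_force: [-27.6, 5.2, 123.7]
grip_width: 40.2
```

That was my sign error: the tool's +x points down, so I pressed on the bottle, and the reading went to about 124 N. I'll back off straight away.

send_rows(
  moves=[
    [-12,0,0,0],
    [0,0,0,0],
    [0,0,0,0],
  ],
  hand=0,
)

```text
time: 5.45
tool_pos: [452.5, -92.2, 101.8]
tcp_rot: [-1.899, 1.569, 2.813]
contact_force: [0.5, 1.0, -2.8]
grip_width: 40.4
```

```bash
python3 -c "
from h import *
o=get_obs();print(o)
plan(630,190,230,0,8,[455.5,-93,230])"
```

```text
{'time': 5.45, 'joint_positions': array([-3.67180926e-01,  3.81018168e-01,  1.86273029e+00, -1.00316676e-04,
        8.99863457e-01, -3.67135670e-01]), 'dq': array([ 0.0016378 ,  0.00890213,  0.00064462, -0.00106002, -0.00015085,
       -0.00056805]), 'tau': array([ 1.06639462e-02, -4.12375617e+01, -1.96840882e+01,  4.74758295e-02,
        5.78473590e-02,  3.05067333e-04]), 'tool_pos': array([452.51271977, -92.21752532, 101.75234371]), 'tcp_rot': array([-1.89910266,  1.56877554,  2.81330352]), 'contact_force': array([ 0.53054223,  1.04972116, -2.80769349]), 'moment': array([-0.02457828, -0.07414227, -0.03625044]), 'grip_width': 40.3813429636297}
0.0 [455.5 -93.  230. ] [[np.float64(-0.0), 21.8, -35.4, np.float64(0.0)], [np.float64(-0.0), 21.8, -35.4, np.float64(0.0)], [np.float64(-0.0), 21.8, -35.4, np.float64(0.0)], [np.float64(-0.0), 21.8, -35.4, np.float64(0.0)], [np.float64(-0.0), 21.8, -35.4, np.float64(0.0)], [np.float64(-0.0), 21.8, -35.4, np.float64(0.0)], [np.float64(-0.0), 21.8, -35.4, np.float64(0.0)], [np.float64(-0.0), 21.8, -35.4, np.float64(0.0)]]
```

send_rows(
  moves=[
    [-10,0,0,0],
    [-25,0,0,0],
    [-35,0,0,0],
    [-35,0,0,0],
    [-20,0,0,0],
    [0,0,0,0],
  ],
  hand=0,
)

```text
time: 6.2
tool_pos: [453.9, -92.7, 228.9]
tcp_rot: [1.177, 1.568, -0.394]
contact_force: [-0.6, 0.1, -2.7]
grip_width: 40.3
```

```bash
python3 -c "
from h import *
o,c=grab('scene','s3');crop('s3',270,100,150,110,5.3,'s3c');print(o['tool_pos'],o['contact_force'],o['grip_width'])"
```

```text
[453.85965657 -92.70129592 228.85558829] [-0.63890008  0.07986506 -2.73650788] 40.289731853361175
```

View pics/s3c.png

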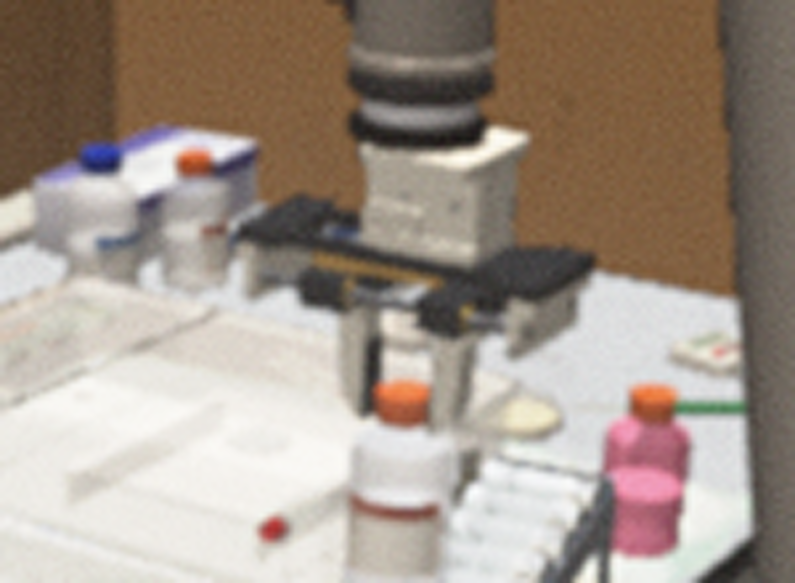

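The bottle hangs upright from the jaws. Next I'll carry it to the bay.

send_rows(
  moves=[
    [0,22,-35.5,0],
    [0,22,-35.5,0],
    [0,22,-35.5,0],
    [0,22,-35.5,0],
    [0,22,-35.5,0],
    [0,22,-35.5,0],
    [0,22,-35.5,0],
    [0,22,-35.5,0],
  ],
  hand=0,
)

```text
time: 7.25
tool_pos: [629.2, 192.6, 225.2]
tcp_rot: [-1.34, 1.567, -2.911]
contact_force: [1.1, -0.3, -1.9]
grip_width: 37.3
```

send_rows(
  moves=[
    [0,0,0,0],
    [30,0,0,0],
    [35,0,0,0],
    [30,0,0,0],
    [15,0,0,0],
    [6,0,0,0],
    [3,0,0,0],
    [0,0,0,0],
  ],
  hand=0,
)

```text
time: 8.25
tool_pos: [629.7, 191.5, 109.5]
tcp_rot: [1.674, 1.569, 0.103]
contact_force: [0.8, -0.6, -2.9]
grip_width: 34.2
```

send_rows(
  moves=[
    [3,0,0,0],
    [2,0,0,0],
    [0,0,0,0],
  ],
  hand=0,
)

```text
time: 8.62
tool_pos: [629.9, 192.2, 105.6]
tcp_rot: [1.947, 1.568, 0.376]
contact_force: [-1.5, 0.6, 5.7]
grip_width: 34.3
```

send_rows(
  moves=[
    [0,0,0,0],
    [0,0,0,0],
    [0,0,0,0],
    [0,0,0,0],
  ],
  hand=0.8,
)

```text
time: 9.12
tool_pos: [629.2, 191.4, 103.5]
tcp_rot: [-0.83, 1.571, -2.4]
contact_force: [0.7, -0.1, 0.4]
grip_width: 69.6
```

send_rows(
  moves=[
    [-10,0,0,0],
    [-40,0,0,0],
    [-50,0,0,0],
    [-40,-20,0,0],
    [-20,-40,0,0],
    [0,-40,0,0],
    [0,-20,0,0],
    [0,0,0,0],
  ],
  hand=0.8,
)

```text
time: 10.12
tool_pos: [508.5, 191.7, 265.1]
tcp_rot: [1.755, 1.569, 0.185]
contact_force: [0.6, 0.7, 0.7]
grip_width: 73.9
```

Run:
```python
from h import *
o,c=grab('wrist','w4');print(o['tool_pos'],o['dq'].max()); grab('top','t4')
crop('t4',235,120,250,150,3.2,'t4c')
a=cv2.resize(cv2.imread('pics/w4.png'),(400,300));b=cv2.resize(cv2.imread('pics/t4c.png'),(500,300));cv2.imwrite('pics/j4.png',np.vstack([cv2.imread('pics/w4.png')[:330],np.zeros((0,640,3),np.uint8),cv2.resize(b,(450,270)).copy() if 0 else cv2.copyMakeBorder(cv2.resize(b,(450,270)),0,0,0,190,0)]))
```

```text
[508.49799456 191.71790824 265.12266049] 0.03967815006289912
```

View pics/j4.png

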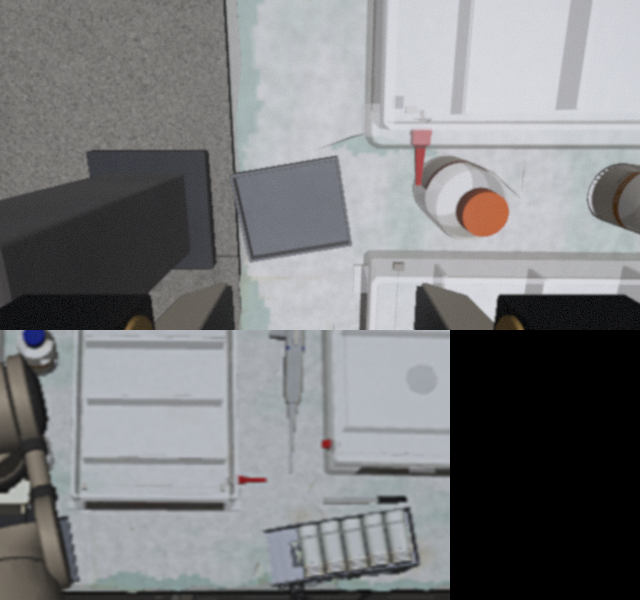

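Tray rim corners in the wrist view are at about (234,173), (337,156), (351,245) and (253,259). The bottle stands upright in the bay. Next I'll take a close, settled look at the dispenser.

send_rows(
  moves=[
    [-8,-6.5,56,0],
    [-8,-6.5,56,0],
    [-8,-6.5,56,0],
    [-8,-6.5,56,0],
    [-8,-6.5,56,0],
    [-8,-6.5,56,0],
    [-8,-6.5,56,0],
    [-8,-6.5,56,0],
  ],
)

```text
time: 11.22
tool_pos: [457.4, -259.2, 327.9]
tcp_rot: [1.05, 1.57, -0.522]
contact_force: [0.4, 0.0, -0.5]
grip_width: 73.7
```

send_rows(
  moves=[
    [0,0,0,0],
    [0,0,0,0],
    [0,0,0,0],
  ],
)

```text
time: 11.6
tool_pos: [457.6, -255.4, 327.6]
tcp_rot: [-2.634, 1.57, 2.08]
contact_force: [0.6, -0.1, -0.5]
grip_width: 73.7
```

Run:
```python
from h import *
w=load('w4')
T=np.array([ray(w,c,25)[:2] for c in [(234,173),(337,156),(351,245),(253,259)]],np.float32);print(T,cv2.minAreaRect(T)); print('cap',ray(w,(483,212),120),'timer?')
o,c=grab('wrist','w5');print(o['tool_pos'],o['dq'].max()); crop('w5',180,40,320,240,2.5,'w5c')
```

```text
[[424.3 216. ]
 [520.6 231.6]
 [535.  145.6]
 [438.2 131.2]] ((479.6499938964844, 180.8000030517578), (98.01786804199219, 87.19601440429688), 9.201630592346191)
cap [624.7 199.1 120. ] timer?
[ 457.62369181 -255.43715451  327.56372877] 0.006603098751757528
```

View pics/w5c.png

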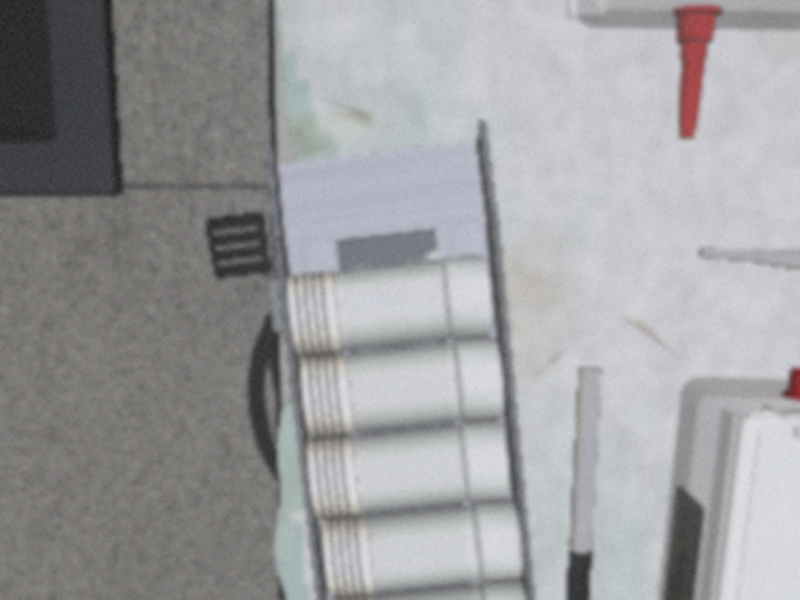

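Run:
```python
from h import *
from scipy.optimize import least_squares
w=load('w5');t=load('top0')
F=lambda c:(180+c[0]/2.5-.3,40+c[1]/2.5-.3); G=lambda c:(235+c[0]/3.2-.34,205+c[1]/3.2-.34)
obs=[((281,165),(-40.5,111.5,34)),((474,143),(40.5,111.5,34)),((239.5,244.5),(-57.5,82,65)),((297,354),(-38,53-15.8,71.8)),((497,338),(38,37.2,71.8)),((305,437),(-38,5.7,77.3)),((504,420),(38,5.7,77.3)),((312,519),(-38,-25.8,82.9)),((512,502),(38,-25.8,82.9))]
def P(q,X):
    c,s=np.cos(q[2]),np.sin(q[2]);return (q[0]+c*X[0]-s*X[1],q[1]+s*X[0]+c*X[1],X[2])
f=lambda q:np.concatenate([proj(w,P(q,X))-F(c) for c,X in obs])
r=least_squares(f,[475,-265,.14],x_scale=[1,1,.01],diff_step=1e-3);q=r.x;print('disp',q[:2].round(1),np.degrees(q[2]).round(2));print(r.fun.reshape(-1,2).round(1).tolist())
for n,X in [('lip',(0,111.5,34)),('pad',(-57.5,82,65)),('dock',(0,142,0)),('wall',(0,184.5,25))]: print(n,np.round(P(q,X),1))
for X in [(-43.5,98,65),(43.5,98,65),(0,53,85)]: print('top px',proj(t,P(q,X)))
for c,X in [((406,128),None)]: pass
print([ray(w,F(c),65) for c in [(239.5,244.5)]])
plan(466.5,222,120,-82,8)
```

```text
disp [ 475.8 -275.5] 7.07
[[-2.7, 0.2], [-0.7, -1.2], [-1.6, 1.5], [1.3, 2.1], [-1.3, -1.1], [2.2, 1.3], [-0.6, -1.2], [3.5, 0.5], [-0.3, -1.7]]
lip [ 462.1 -164.8   34. ]
pad [ 408.7 -201.2   65. ]
dock [ 458.3 -134.5    0. ]
wall [453.1 -92.4  25. ]
top px [393.5 260.2]
top px [388.4 228.7]
top px [408.7 240.9]
[array([ 410.3, -199.8,   65. ])]
0.1 [ 457.6 -255.3  327.7] [[np.float64(26.0), 1.2, -59.7, np.float64(10.26)], [np.float64(26.0), -9.4, -58.9, np.float64(10.26)], [np.float64(26.0), -19.8, -56.3, np.float64(10.26)], [np.float64(26.0), -29.5, -51.9, np.float64(10.26)], [np.float64(26.0), -38.3, -45.8, np.float64(10.26)], [np.float64(26.0), -45.8, -38.2, np.float64(10.26)], [np.float64(26.0), -51.9, -29.5, np.float64(10.26)], [np.float64(26.0), -56.3, -19.8, np.float64(10.26)]]
```

```bash
python3 -c "
from h import *
plan(470.5,221,110,-80.8,12)" | sed 's/np.float64//g'
```

```text
0.1 [ 457.6 -255.3  327.7] [[(18.1), 1.1, -39.7, (6.74)], [(18.1), -3.5, -39.6, (6.74)], [(18.1), -8.1, -38.9, (6.74)], [(18.1), -12.6, -37.6, (6.74)], [(18.1), -17.0, -35.9, (6.74)], [(18.1), -21.1, -33.7, (6.74)], [(18.1), -24.9, -30.9, (6.74)], [(18.1), -28.3, -27.8, (6.74)], [(18.1), -31.4, -24.3, (6.74)], [(18.1), -34.0, -20.4, (6.74)], [(18.1), -36.2, -16.3, (6.74)], [(18.1), -37.9, -11.9, (6.74)]]
```

send_rows(
  moves=[
    [18,1,-39.5,6.7],
    [18,-3.5,-39.5,6.7],
    [18,-8,-39,6.7],
    [18,-12.5,-37.5,6.7],
    [18,-17,-36,6.7],
    [18,-21,-33.5,6.7],
    [18,-25,-31,6.7],
    [18,-28.5,-28,6.7],
  ],
  hand=0.4,
)

```text
time: 12.65
tool_pos: [465.4, 63.3, 183.5]
tcp_rot: [2.451, 1.57, -0.058]
contact_force: [-0.0, -1.1, 0.4]
grip_width: 36.6
```

send_rows(
  moves=[
    [18,-31.5,-24.5,6.8],
    [18,-34,-20.5,6.8],
    [18,-36,-16.5,6.8],
    [18,-38,-12,6.8],
    [0,0,0,0],
    [0,0,0,0],
  ],
)

```text
time: 13.4
tool_pos: [469.7, 220.3, 112.0]
tcp_rot: [2.059, 1.57, -0.919]
contact_force: [-0.2, -0.3, 1.2]
grip_width: 36.5
```

```bash
python3 -c "
from h import *
plan(470.5,221,40,-80.8,1)
grab('wrist','w6')" | sed 's/np.float64//g'
```

```text
-80.63 [469.7 220.3 112. ] [[(72.0), -0.6, -0.9, (0.17)]]
```

View pics/w6.png

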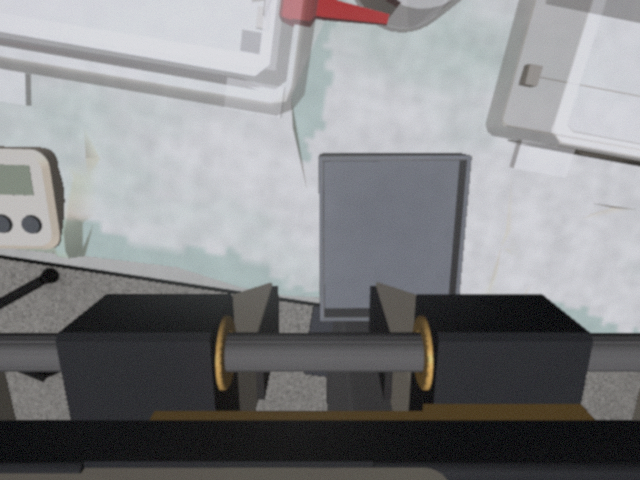

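The +y wall (column 322) lies midway between the jaws (324) and the tray is square to the tool. I'll descend and pinch.

send_rows(
  moves=[
    [40,0,0,0],
    [35,0,0,0],
    [15,0,0,0],
    [6,0,0,0],
    [0,0,0,0],
  ],
  hand=0.4,
)

```text
time: 14.08
tool_pos: [470.7, 219.9, 16.4]
tcp_rot: [-3.117, 1.57, 0.185]
contact_force: [1.0, 0.8, 0.1]
grip_width: 37.1
```

send_rows(
  moves=[
    [0,0,0,0],
    [0,0,0,0],
    [0,0,0,0],
    [0,0,0,0],
    [0,0,0,0],
  ],
  hand=0,
)

```text
time: 14.7
tool_pos: [470.2, 220.3, 15.9]
tcp_rot: [-2.702, 1.57, 0.6]
contact_force: [-0.1, 2.0, 2.7]
grip_width: 2.5
```

```bash
python3 -c "
from h import *
print(get_obs()['contact_force'])
plan(456,-60,15,-82,8)" | sed 's/np.float64//g'
```

```text
[-0.13912027  2.0223068   2.67576895]
-80.79 [470.2 220.3  15.9] [[(0.1), 34.3, 7.4, (0.15)], [(0.1), 34.3, 7.3, (0.15)], [(0.1), 34.3, 7.2, (0.15)], [(0.1), 34.4, 7.1, (0.15)], [(0.1), 34.4, 7.0, (0.15)], [(0.1), 34.4, 6.9, (0.15)], [(0.1), 34.4, 6.8, (0.15)], [(0.1), 34.4, 6.7, (0.15)]]
```

send_rows(
  moves=[
    [0,15,3,0.2],
    [0,30,6,0.2],
    [0,35,7,0.2],
    [0,35,7,0.2],
    [0,35,7,0.2],
    [0,35,7,0.2],
    [0,35,6.5,0.2],
    [0,25,5,0.2],
  ],
)

```text
time: 15.7
tool_pos: [457.7, -31.0, 15.9]
tcp_rot: [-2.149, 1.571, 1.124]
contact_force: [0.1, 5.4, 3.8]
grip_width: 2.2
```

```bash
python3 -c "
from h import *
o=get_obs();print(o['contact_force'],o['grip_width'])
plan(457,-84,16,-82.5,4)" | sed 's/np.float64//g'
```

```text
[0.07447222 5.36780099 3.79558273] 2.189996456862612
-82.48 [457.7 -31.   15.9] [[(-0.0), 13.1, 1.9, (0.0)], [(-0.0), 13.1, 1.9, (0.0)], [(-0.0), 13.1, 1.9, (0.0)], [(-0.0), 13.1, 1.9, (0.0)]]
```

send_rows(
  moves=[
    [0,15,2,0],
    [0,15,2,0],
    [0,12,2,0],
    [0,6,1,0],
    [0,0,0,0],
  ],
)

```text
time: 16.32
tool_pos: [457.3, -78.6, 15.9]
tcp_rot: [1.193, 1.57, -1.816]
contact_force: [-0.7, -1.0, 4.5]
grip_width: 2.8
```

Run:
```python
from h import *
o,c=grab('top','t7');print(o['tool_pos'],o['contact_force']); 
w=grab('wrist','w7')
crop('t7',310,200,160,70,5,'a7');a=cv2.imread('pics/a7.png')[:,:640];b=cv2.imread('pics/w7.png')[:250]
cv2.imwrite('pics/j7.png',np.vstack([cv2.resize(a,(640,280)) if a.shape[0]<100 else a[:350],b]))
```

```text
[457.30461539 -78.60761213  15.92211632] [-0.74860006 -1.00653403  4.46160247]
```

View pics/j7.png

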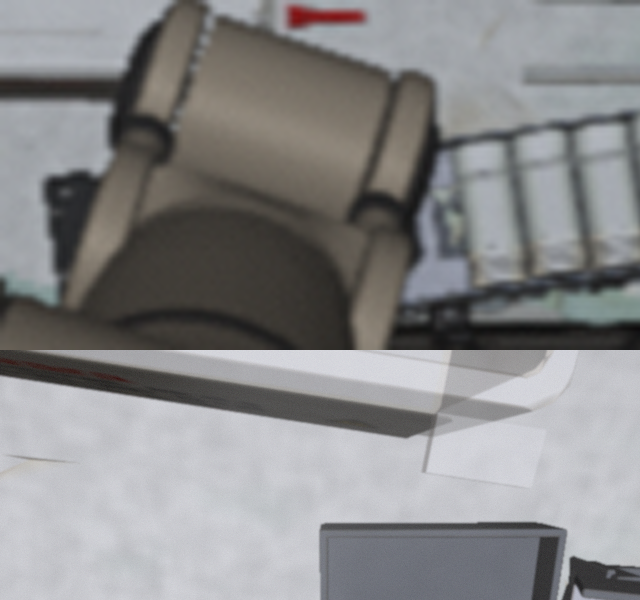

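The tray is flat and aligned, with the chute corner just past its leading wall. I'll close the last ~14 mm by force.

send_rows(
  moves=[
    [0,5,0,0],
    [0,4,0,0],
    [0,2,0,0],
    [0,0,0,0],
  ],
)

```text
time: 16.92
tool_pos: [458.4, -88.3, 15.9]
tcp_rot: [-0.861, 1.57, 2.413]
contact_force: [-1.3, 5.1, 6.9]
grip_width: 2.3
```

send_rows(
  moves=[
    [0,2,0,0],
    [0,0,0,0],
  ],
)

```text
time: 17.18
tool_pos: [458.6, -89.7, 15.9]
tcp_rot: [-1.092, 1.569, 2.182]
contact_force: [-1.0, 8.2, 7.9]
grip_width: 2.6
```

send_rows(
  moves=[
    [0,2,0,0],
    [0,0,0,0],
  ],
)

```text
time: 17.42
tool_pos: [458.7, -89.9, 15.9]
tcp_rot: [-1.324, 1.566, 1.949]
contact_force: [2.4, 19.4, 10.7]
grip_width: 2.4
```

send_rows(
  moves=[
    [0,1.5,0,0],
    [0,0,0,0],
  ],
)

```text
time: 17.68
tool_pos: [458.8, -90.0, 15.9]
tcp_rot: [-1.382, 1.564, 1.891]
contact_force: [3.4, 27.0, 12.1]
grip_width: 2.5
```

send_rows(
  moves=[
    [0,-4,0,0],
    [0,0,0,0],
  ],
)

```text
time: 17.92
tool_pos: [459.0, -89.5, 15.9]
tcp_rot: [-1.366, 1.57, 1.908]
contact_force: [-0.5, 6.3, 6.8]
grip_width: 2.5
```

send_rows(
  moves=[
    [0,0,0,0],
    [0,0,0,0],
    [0,0,0,0],
    [-20,0,0,0],
    [-50,0,0,0],
    [-50,0,0,0],
    [0,0,0,0],
  ],
  hand=0.25,
)

```text
time: 18.8
tool_pos: [461.4, -91.3, 139.1]
tcp_rot: [2.624, 1.563, -0.385]
contact_force: [-0.3, 0.1, -0.4]
grip_width: 22.9
```

```bash
python3 -c "
from h import *
o=get_obs();print(o['contact_force'],o['grip_width'])
plan(408.5,-196,136,-82.5,3)" | sed 's/np.float64//g'
```

```text
[-0.26955468  0.10573848 -0.37333465] 22.932380873719566
-82.41 [461.4 -91.3 139.1] [[(1.0), 32.3, 22.1, (0.03)], [(1.0), 32.3, 22.1, (0.03)], [(1.0), 32.3, 22.0, (0.03)]]
```

send_rows(
  moves=[
    [0,32,22,0],
    [0,32,22,0],
    [0,32,22,0],
    [0,0,0,0],
    [0,0,0,0],
  ],
  hand=0,
)

```text
time: 19.42
tool_pos: [406.2, -193.7, 135.0]
tcp_rot: [-0.886, 1.569, 2.388]
contact_force: [0.1, 0.5, 0.7]
grip_width: 0.6
```

```bash
python3 -c "
from h import *
o=get_obs();print(o['contact_force'],o['grip_width'])
plan(408.5,-196,70,-82.5,1)
grab('top','t8')
crop('t8',300,190,170,90,4.6,'t8c')" | sed 's/np.float64//g'
```

```text
[0.10045714 0.45379904 0.73944257] 0.5877542899838769
-82.44 [ 406.2 -193.7  135. ] [[(65.0), 2.6, -2.0, (0.06)]]
```

send_rows(
  moves=[
    [35,2.5,-2,0],
    [25,0,0,0],
    [0,0,0,0],
  ],
)

```text
time: 19.85
tool_pos: [408.0, -194.8, 74.2]
tcp_rot: [-0.761, 1.566, 2.515]
contact_force: [-0.5, -0.7, 0.1]
grip_width: 0.6
```

send_rows(
  moves=[
    [6,0,0,0],
    [6,0,0,0],
    [0,0,0,0],
  ],
)

```text
time: 20.23
tool_pos: [409.2, -196.6, 64.0]
tcp_rot: [2.415, 1.57, -0.594]
contact_force: [1.4, 0.6, 1.7]
grip_width: 0.4
```

Contact is at z≈64, as expected. Now the first press.

send_rows(
  moves=[
    [6,-1,0,0],
    [6,-2,0,0],
    [6,-2,0,0],
    [2.5,-1,0,0],
    [0,0,0,0],
    [0,0,0,0],
  ],
)

```text
time: 20.98
tool_pos: [408.4, -191.0, 43.3]
tcp_rot: [2.149, 1.569, -0.86]
contact_force: [0.2, -0.2, 5.2]
grip_width: 0.5
```

send_rows(
  moves=[
    [0,0,0,0],
    [-10,2,0,0],
    [-12,4,0,0],
    [-20,0,0,0],
    [-20,0,0,0],
    [-20,0,0,0],
    [0,0,0,0],
    [0,0,0,0],
  ],
)

```text
time: 21.98
tool_pos: [408.2, -196.2, 124.7]
tcp_rot: [-0.629, 1.57, 2.645]
contact_force: [-0.4, 0.5, 0.4]
grip_width: 0.6
```

send_rows(
  moves=[
    [-20,-15,30,0],
    [0,-15,30,0],
    [0,0,0,0],
    [0,0,0,0],
    [0,0,0,0],
    [0,0,0,0],
    [0,0,0,0],
  ],
)

```text
time: 22.85
tool_pos: [345.5, -174.7, 145.1]
tcp_rot: [-0.515, 1.571, 2.76]
contact_force: [-0.4, 0.3, -0.1]
grip_width: 0.2
```

Run:
```python
from h import *
o,c=grab('top','t9');w=grab('wrist','w9');print(o['tool_pos'],o['contact_force']); crop('t9',300,190,170,90,4.6,'a9');cv2.imwrite('pics/j9.png',np.hstack([cv2.resize(cv2.imread('pics/a9.png'),(400,212)),cv2.resize(cv2.imread('pics/w9.png'),(400,300))[:212]]) if 0 else np.vstack([cv2.imread('pics/a9.png')[:,:640][:320],cv2.imread('pics/w9.png')[:280]]))
```

```text
[ 345.52703036 -174.68839805  145.05253914] [-0.36666618  0.26579197 -0.08123333]
```

View pics/j9.png

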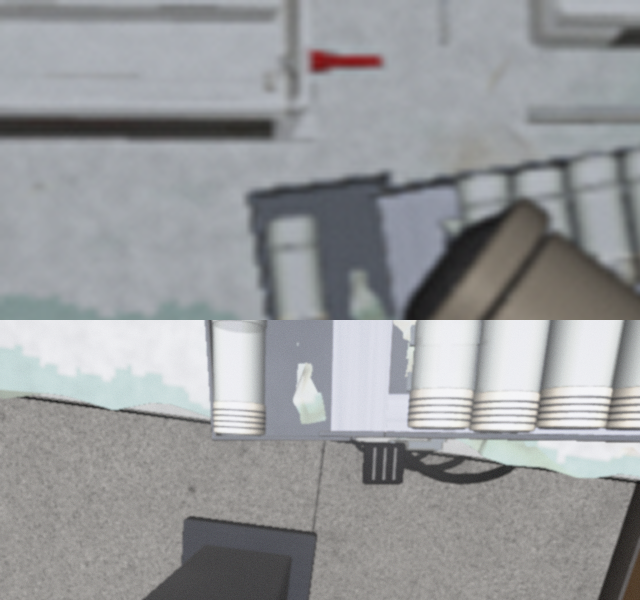

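Tube 1 lies in the tray and tube 2 has rolled to the stop with the others behind it; the lever is up. Now the second press.

send_rows(
  moves=[
    [0,15,-30,0],
    [0,15,-30,0],
    [0,0,0,0],
    [40,0,0,0],
    [25,0,0,0],
    [10,0,0,0],
    [6,0,0,0],
    [0,0,0,0],
  ],
  hand=0,
)

```text
time: 23.95
tool_pos: [408.8, -196.6, 64.7]
tcp_rot: [2.077, 1.57, -0.932]
contact_force: [-1.4, -0.7, 2.2]
grip_width: 0.8
```

send_rows(
  moves=[
    [6,-1,0,0],
    [6,-2,0,0],
    [6,-2,0,0],
    [3,-1,0,0],
    [0,0,0,0],
    [0,0,0,0],
    [0,0,0,0],
  ],
)

```text
time: 24.82
tool_pos: [408.6, -191.0, 43.5]
tcp_rot: [2.271, 1.569, -0.738]
contact_force: [1.3, -1.5, 5.2]
grip_width: 0.5
```

send_rows(
  moves=[
    [-10,2,0,0],
    [-12,4,0,0],
    [-20,0,0,0],
    [-20,0,0,0],
    [-20,0,0,0],
    [-20,-15,30,0],
    [-20,-15,40,0],
    [-20,0,40,0],
  ],
)

```text
time: 25.82
tool_pos: [293.9, -180.0, 185.9]
tcp_rot: [-0.769, 1.569, 2.507]
contact_force: [1.0, -1.6, 0.6]
grip_width: 0.4
```

send_rows(
  moves=[
    [0,0,0,0],
    [0,0,0,0],
    [0,0,0,0],
    [0,0,0,0],
    [0,0,0,0],
    [0,0,0,0],
    [0,0,0,0],
    [0,0,0,0],
  ],
)

```text
time: 26.82
tool_pos: [295.8, -181.2, 185.2]
tcp_rot: [1.379, 1.571, -1.63]
contact_force: [0.1, 0.5, -0.5]
grip_width: 0.7
```

Run:
```python
from h import *
o,c=grab('top','t10');w=grab('wrist','w10');print(o['tool_pos'],o['contact_force']); crop('t10',150,110,330,160,2,'a10');cv2.imwrite('pics/j10.png',np.vstack([cv2.imread('pics/a10.png')[:,:640],cv2.imread('pics/w10.png')[:280]]))
```

```text
[ 295.76601255 -181.24182698  185.22294736] [ 0.10054964  0.48351028 -0.50404297]
```

View pics/j10.png

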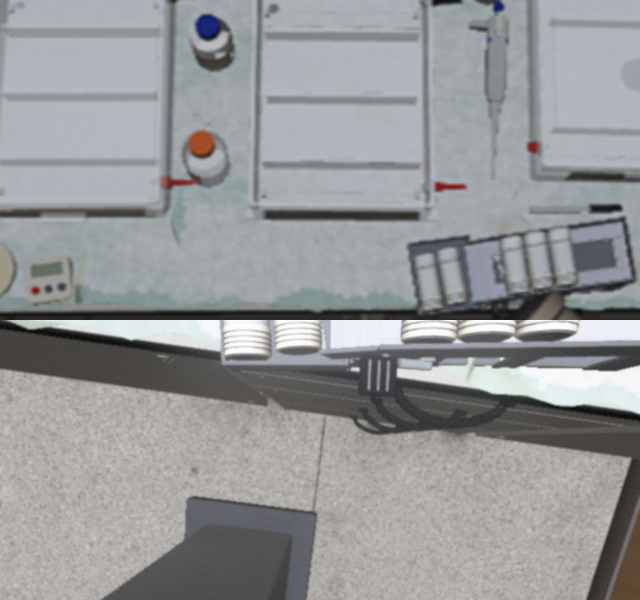

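```bash
python3 -c "
from h import *
a,b=load('t9'),load('t10')
print(get_obs()['time'],close_job())"
```

```text
the job is handed in; nothing more can be done
26.925 None
```

The scene ended up as the task asked, but the run may still be judged failed. While gripping the bottle's cap I sent one row with the wrong sign and pressed down on it. The wrist reading peaked at about 124 N in z, over the 120 N limit, and I backed off at once; `close_job` gave no verdict either way.

- **What I did:** I set the bottle upright in the bay between the two left tanks, after re-gripping because the first pinch caught its shoulder. I dragged the tray to the dispenser by its far wall until it met the docking face. It stopped about 2 mm from where I had worked out, at up to 27 N of push. I then pressed the lever twice to about 21 mm with about 5 N, letting it come right back up each time. The job was handed in at 26.9 s.
- **Last pictures:** Two tubes lie in the tray and three are queued at the stop. The lever looks up, and the bottle is upright and well clear of the tray. The timer, dish and marker look unmoved, though I did not measure their positions. The arm is clear, with no significant force on it.
- **Other disagreements:** The bottle slipped about 5 mm in the grip while being carried. It stands close to, and may touch, a red plug on the tank. One wrist-camera fix put its cap about 8 mm from where I released it.

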